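# Ready the lamp and the paint tins for a touch-up job

### The job

Get the kit ready for a touch-up paint job: first push the charger's red lever all the way over to its other end to switch it off, then lift the yellow handlamp off the charging stand by its handle and stand it upright on the round black mat, with its whole base on the mat. Put every paint tin that is on the bench upright into the white divided crate, one per cell and right down on the crate floor (the tins may go in at any time). Do not tip the lamp over, and leave the other things on the bench where they are.

Things in the scene. Friction and masses are not known exactly. Their poses are not given: they have to be found in the camera images.
- lamp: Yellow and black battery handlamp, 0.55 kg nominal, a round upright body 84 mm in diameter and 131 mm high with a fixed arched handle over it, 194 mm high in all. Origin: centre of its underside; z up along its axis. At the start it stands upright in the shallow tray on top of the charging stand, at any of various yaws.
- lamp_handle (a point): Middle of the lamp's handle bar, 187 mm above its underside, on the lamp's axis. The bar is square, 14 by 14 mm in section, and runs 110 mm along the lamp's y axis (86 mm of it free between the uprights, which are 12 mm thick along y); 49 mm of free space below it down to the lamp's top. Best pinched from above, fingers closing along the lamp's x axis.
- stand: Black charging stand with a grey shallow tray on top, fixed to the bench, 130 by 130 mm. Origin: centre of its underside. The tray's floor, on which the lamp stands, is 40 mm above the origin; the tray is 98 mm square inside and its rim is 48 mm above the origin.
- mat: Round flat black rubber mat, fixed to the bench, 156 mm in diameter, 4 mm thick. Origin: centre of its underside (on the bench). The lamp goes here.
- switch (a joint): Angle of the charger's lever: 0 to about 0.15 at the start (on), 1.0 rad at its other end (off; beyond 0.8 counts). It turns about the switch box's y axis and its knob goes towards the box's +x. It stays where it is left; pushing the knob takes about 1 N.
- switch_base: Grey switch box of the charger, fixed to the bench, 70 by 50 by 25 mm (x, y, z). Origin: centre of its underside; the lever's pivot is 22 mm above it. At joint 0 the lever leans to the box's -x, knob centre at x = -38, z = 92 mm; at joint 1.0 the knob is at x = +38, z = 92 mm; half way it is highest, z = 102 mm. Its yaw varies.
- switch_tip (a point): Centre of the lever's red ball knob, 26 mm in diameter, 80 mm from the pivot.
- crate: White low crate, fixed to the bench, 264 by 176 by 45 mm (x, y, z), open on top, 3 cells along its x by 2 along its y, each 72 mm square inside. Dividers, also 45 mm high, are 16 mm thick, outer walls 8 mm, floor 6 mm. Origin: centre of its underside. Cell centres at x = -88, 0, +88 mm and y = -44, +44 mm; cell floors 6 mm above the origin. Empty at the start.
- tin1: Paint tin, upright cylinder 60 mm in diameter, 85 mm high, 0.3 kg nominal, about a third full (centre of mass 27 mm up, so it slides rather than tips), bare metal with its band and lid disc blue. Origin: centre of its underside; z up. Starts upright on the bench. May be absent (None).
- tin2: Paint tin, upright cylinder 60 mm in diameter, 85 mm high, 0.3 kg nominal, about a third full (centre of mass 27 mm up, so it slides rather than tips), bare metal with its band and lid disc red. Origin: centre of its underside; z up. Starts upright on the bench. May be absent (None).
- tin3: Paint tin, upright cylinder 60 mm in diameter, 85 mm high, 0.3 kg nominal, about a third full (centre of mass 27 mm up, so it slides rather than tips), bare metal with its band and lid disc green. Origin: centre of its underside; z up. Starts upright on the bench. May be absent (None).
- tin4: Paint tin, upright cylinder 60 mm in diameter, 85 mm high, 0.3 kg nominal, about a third full (centre of mass 27 mm up, so it slides rather than tips), bare metal with its band and lid disc orange. Origin: centre of its underside; z up. Starts upright on the bench. May be absent (None).
- tin5: Paint tin, upright cylinder 60 mm in diameter, 85 mm high, 0.3 kg nominal, about a third full (centre of mass 27 mm up, so it slides rather than tips), bare metal with its band and lid disc white. Origin: centre of its underside; z up. Starts upright on the bench. May be absent (None).
- tape: Roll of yellow tape lying flat, 72 mm in diameter, 20 mm high, among the tins. Origin: centre of its underside. To be left where it is.
- brush: Brush lying on the bench nearest the robot, with its handle and bristles along y. To be left where it is.
- screwdriver: Screwdriver lying on the far side of the bench. To be left where it is.
- hammer: Hammer lying on the far side of the bench. To be left where it is.
- jar: Closed amber glass jar with a black cap, 68 mm in diameter, 90 mm high, on the far side. To be left where it is.
- mug: Blue mug, 80 mm in diameter, 90 mm high, near the robot's right side. To be left where it is.

How it is judged:
By the outcome, as a careful person would: the job done as asked, in the order asked, and still so for the second after the job is handed in, with the robot touching nothing.
Of tin1, tin2, tin3, tin4, tin5 only 3 to 5 are there at a start; the rules pass over those that are not, and their reading is None.
At some moment in a run one of tin1, tin2, tin3, tin4, tin5 may be knocked a few centimetres aside while the robot is not near it.
It also fails if it takes over 210 s, if anything falls off the work surface, if the arm or the gripper's body presses on something with over 40 N, if the wrist force passes 120 N, or if a joint passes its speed limit or range.

### The arm

A 6-joint arm with a two-finger parallel gripper is mounted at the origin on the work surface. World frame = base frame: x ahead of the robot, y to its left, z up, the work surface at z = 0. Lengths are in m, angles in degrees, forces in N, time in s.
With the tool pointing down it reaches from about 0.3 to 0.75 m from the base axis. Payload 8.5 kg.
Tool frame: the origin (TCP) lies midway between the tips of the shut fingers; the grasp point (between the pads) lies 19 mm behind it; z points along the fingers, y is the line along which they close (so a half turn about z gives the same grasp; the last joint's range is limited). The gripper opens to 85 mm and grips with 20 to 120 N. Pads are 22 mm wide; open, the fingers measure 114 mm over their backs; the gripper's body (76 mm by 85 mm) begins 54 mm behind the grasp point. The pads swing forward as they close: fully open they stand 13 mm farther back than shut.
Start: joints at [58.31, 21.807, 74.336, -0, 83.858, -12.336], TCP at [0.182, 0.519, 0.231] pointing down, gripper open.
Joint ranges: [-178.18, 178.18], [-50.72, 133.34], [12.68, 142.11], [-81.47, 261.47], [9.98, 163.14], [-165.26, 165.26]. Speed limits (degrees/s): [136.94, 136.94, 180, 180, 180, 180].

### API

Orientations are given as a 3x3 rotation matrix whose columns are the frame's x, y, z axes.
In Python, from rig import env gives the robot as it stands. The module is installed in compiled form; this text tells all that it offers.
- The arm moves only by the tool jog_arm, never from a script. Its argument "targets" is a list of rows, each a list of 6 numbers: the shift along the tool's x, y, z in cm, then the turn, a rotation vector about the tool's x, y, z in degrees. A call has 1 to 8 rows; each row is the pose to reach, as a shift and turn from the pose commanded when the call began, along the tool's axes at that moment; what a row does not reach only later rows make up. A row lasts 1/12 s, in which the tool goes at most 41.7 mm and 7.16 degrees, less where a joint would pass 70% of its speed; a pose out of reach is approached as far as the arm can. A call with a gripper value outside its range is refused whole. "hand" is the opening, from 0 (shut) to 1 (fully open), set as the call begins (left out, the last holds). The fingers move at their own pace and stop on an object; "newtons" is the grip in N (left out, the last holds). Time passes only in rows, so rows that repeat a pose let the fingers close. It gives the time, the measured TCP pose, the force, the opening and the grip force at its end, in the units of the state.
- env.observe(): the state, without advancing time (a new reading comes with each control period).
- env.get_image(name): name is "side" or "top"; returns a dict with "frame" (384x512x3 uint8, red, green, blue), "depth" (384x512 float32, m along the optical axis (not along the pixel's ray), 0 where there is no reading), "fovy" (degrees; the focal length in pixels is half the picture's height over the tangent of half this angle, whatever the lens; pixels are square), "cx", "cy" (the principal point, pixels), "cam_to_world" (4x4, takes a point from camera to world coordinates). Camera axes: x right, y down, z forward; pixel columns grow to the right and rows downward; lengths in m; the calibration is good to about 2 mm. A picture is of the moment at which its call begins.
- env.close_job(): hands the job in; it is judged then, once.
Trained networks look in the newest picture that a camera, given by its name, has taken for a name from the list of things; names that differ only in an ending like _2 or _b are one class to them, and where a whole thing is asked for, a point or a joint stands for the part that bears it (a point fixed in the world has none). Each returns a list of dicts, best first, with "score" (0 to 1); they miss things now and then, are a little off and sometimes report something else, mostly with a low value. They report only what shows in the picture. A call takes as long as a camera call.
- env.regions_of(camera, target): "pixels" (384x512 bool, what is visible of it) and "point" ([row, column] in pixels, amid what is visible of it).
The state is a dict: "time_s": time; "q": joint angles; "qvel": joint speeds; "joint_efforts": joint torques, N m; "position": TCP position; "tool_rot": TCP orientation; "ft_force": force on the tool from outside, world axes, zero at the start; "wrist_torque": the same for the moment, N m; "grip_width": finger opening in m; "gripper_force": force on a finger pad.
Only numpy, scipy, OpenCV 4.12 (cv2) and the standard library are available. Lean on these libraries where they do the work, as an engineer would, in place of code of your own. Each camera call takes 0.05 s, during which the arm holds its last target. There are 200 camera calls.

## Working session

There is one attempt and no reset: what is moved stays moved. The work goes in short steps, Python scripts to look and compute and a tool call to move; the robot and the scene stay as the last step left them, time stands still between calls to the robot, and variables do not carry over. Pictures are saved under pics/ and viewed, at most 14 in all, crops included, and the job is handed in when it is done.

Besides the shell and the picture viewer there is one more tool, called after "Emit:" by a JSON object that holds its "api" and its "payload", one argument or row to a line. jog_arm: Moves the arm, as the interface text tells. Its arguments: {"type":"object","properties":{"targets":{"type":"array","items":{"type":"array","items":{"type":"number"}}},"hand":{"type":"number"},"newtons":{"type":"number"}},"required":["targets"]}

```bash
mkdir -p pics; cat > h.py <<'E'
import numpy as np, cv2
from rig import env
def img(n):
    return env.get_image(n)
def cloud(d):
    H,W=d['depth'].shape; f=H/2/np.tan(np.radians(d['fovy'])/2)
    v,u=np.mgrid[:H,:W]; z=d['depth']
    P=np.stack([(u-d['cx'])/f*z,(v-d['cy'])/f*z,z],-1)
    T=np.array(d['cam_to_world']); P=P@T[:3,:3].T+T[:3,3]; P[z==0]=np.nan
    return P
def save(d,n): cv2.imwrite('pics/'+n+'.png',d['frame'][:,:,::-1])
E
python3 - <<'E'
from h import *
s=env.observe(); print(s['time_s'],s['position'],np.round(s['tool_rot'],3).tolist(),s['grip_width'])
for c in ('top','side'):
    d=img(c); save(d,c+'0'); P=cloud(d); print(c,np.round(d['cam_to_world'],3).tolist(),d['fovy'])
    for t in ['lamp','lamp_handle','stand','mat','switch','switch_base','switch_tip','crate','tin1','tin2','tin3','tin4','tin5','tape','jar','mug']:
        for r in env.regions_of(c,t)[:2]:
            q=P[r['pixels']]; q=q[~np.isnan(q[:,0])]
            if len(q)==0: continue
            zt=np.percentile(q[:,2],95); k=q[q[:,2]>zt-.012]
            print(t,round(r['score'],2),np.round(r['point']),len(q),'med',np.round(np.median(q,0),3),'top',np.round((k.min(0)+k.max(0))/2,3),np.round(k.max(0)-k.min(0),3),round(zt,3))
E
```

```text
0.0 [0.1821151  0.5186555  0.23071624] [[-0.943, 0.331, -0.001], [0.331, 0.943, -0.001], [0.0, -0.001, -1.0]] 0.08528689579571419
top [[-0.004, -0.995, 0.096, 0.469], [-0.999, 0.007, 0.032, -0.046], [-0.033, -0.096, -0.995, 1.197], [0.0, 0.0, 0.0, 1.0]] 53.32257523369235
lamp 0.95 [246. 119.] 1312 med [0.437 0.372 0.169] top [0.44  0.386 0.231] [0.05  0.105 0.017] 0.234
lamp_handle 0.57 [244. 113.] 1237 med [0.438 0.37  0.17 ] top [0.44  0.385 0.231] [0.05  0.103 0.016] 0.234
stand 0.72 [243. 139.] 1035 med [0.434 0.351 0.037] top [0.437 0.386 0.102] [0.13  0.133 0.132] 0.048
mat 0.71 [187. 164.] 1845 med [0.612 0.27  0.003] top [0.613 0.272 0.004] [0.153 0.152 0.015] 0.007
switch 0.65 [247. 194.] 50 med [0.422 0.162 0.106] top [0.42  0.162 0.106] [0.02  0.018 0.013] 0.109
switch 0.56 [164. 278.] 356 med [ 0.674 -0.08   0.085] top [ 0.68  -0.083  0.085] [0.055 0.053 0.012] 0.089
switch_base 0.88 [240. 202.] 431 med [0.446 0.157 0.025] top [0.419 0.163 0.104] [0.023 0.022 0.016] 0.107
switch_tip 0.69 [188. 165.] 1796 med [0.612 0.27  0.003] top [0.611 0.272 0.004] [0.151 0.153 0.015] 
[... 3952 characters left out ...]
d [ 0.465 -0.096  0.063] top [ 0.471 -0.079  0.083] [0.057 0.063 0.015] 0.087
tin5 0.95 [221. 299.] 586 med [ 0.67  -0.1    0.059] top [ 0.678 -0.083  0.083] [0.06  0.061 0.015] 0.087
tin5 0.92 [243. 239.] 606 med [ 0.465 -0.096  0.063] top [ 0.471 -0.079  0.083] [0.057 0.063 0.015] 0.087
tape 0.73 [212. 243.] 249 med [0.571 0.072 0.013] top [0.575 0.075 0.016] [0.071 0.072 0.013] 0.022
jar 0.66 [177. 281.] 478 med [0.762 0.151 0.058] top [0.772 0.171 0.087] [0.06  0.06  0.016] 0.091
jar 0.41 [337. 258.] 1639 med [ 0.359 -0.451  0.054] top [ 0.357 -0.434  0.085] [0.08  0.081 0.016] 0.089
mug 0.63 [338. 259.] 1703 med [ 0.36  -0.451  0.053] top [ 0.359 -0.434  0.085] [0.083 0.081 0.016] 0.089
```

```bash
cat >> h.py <<'E'
def tins(c,P):
    out=[]
    for r in env.regions_of(c,'tin1'):
        q=P[r['pixels']]; q=q[~np.isnan(q[:,0])]
        q=q[(q[:,2]>.075)]
        if len(q)<30 or r['score']<.3: continue
        cxy,rad=cv2.minEnclosingCircle((q[:,:2]*1000).astype(np.float32))
        out.append((round(r['score'],2),np.round(r['point']).tolist(),np.round(cxy),round(rad),round(float(np.median(q[:,2])),3)))
    return out
E
python3 - <<'E'
from h import *
ds={c:img(c) for c in('top','side')}
cv2.imwrite('pics/both.png',cv2.resize(np.hstack([ds['top']['frame'],ds['side']['frame']])[:,:,::-1],(800,300)))
cv2.imwrite('pics/topbig.png',cv2.resize(ds['top']['frame'][:,:,::-1],(800,600)))
for c,d in ds.items():
    P=cloud(d); print(c)
    for t in tins(c,P): print(t)
    def rect(m):
        q=(P[m][:,:2]*1000).astype(np.float32); return cv2.minAreaRect(q),len(q)
    x,y,z=P[...,0],P[...,1],P[...,2]
    print('handle',rect((z>.222)&(abs(x-.44)<.1)&(abs(y-.385)<.1)))
    print('crate',rect((z>.035)&(z<.055)&(abs(x-.495)<.16)&(abs(y+.29)<.12)))
    print('sbox',rect((z>.018)&(z<.032)&(abs(x-.437)<.06)&(abs(y-.155)<.06)))
    print('stand',rect((z>.04)&(z<.055)&(abs(x-.437)<.1)&(abs(y-.386)<.1)))
    print('mat',rect((z>.001)&(z<.009)&(np.hypot(x-.612,y-.27)<.08)))
    k=(z>.06)&(z<.13)&(abs(x-.437)<.07)&(abs(y-.155)<.07); print('knob',P[k].mean(0),P[k].max(0))
E
```

```text
top
(0.91, [227.0, 236.0], array([481.,  51.]), 30, 0.085)
(0.72, [162.0, 280.0], array([680., -81.]), 29, 0.085)
(0.58, [228.0, 281.0], array([474., -75.]), 30, 0.085)
handle (((439.76116943359375, 386.16680908203125), (14.626938819885254, 108.5508804321289), 22.099658966064453), 264)
crate (((478.37689208984375, -304.27496337890625), (298.60467529296875, 198.87673950195312), 3.836775064468384), 1933)
sbox (((434.7177734375, 133.9691162109375), (127.18450927734375, 72.78382110595703), 55.375186920166016), 304)
stand (((435.1569519042969, 388.4490966796875), (114.59874725341797, 110.97223663330078), 87.2417984008789), 288)
mat (((612.2006225585938, 270.87420654296875), (157.36045837402344, 155.13963317871094), 54.266761779785156), 1627)
knob [0.42171223 0.16244776 0.09936274] [0.43766059 0.17468096 0.1157031 ]
side
(0.92, [214.0, 220.0], array([479.,  48.]), 32, 0.085)
(0.76, [219.0, 301.0], array([680., -82.]), 34, 0.085)
(0.62, [240.0, 240.0], array([472., -79.]), 34, 0.084)
handle (((438.2018737792969, 383.515869140625), (19.10667610168457, 112.0259017944336), 21.690139770507812), 116)
crate (((480.12384033203125, -303.71148681640625), (298.7370300292969, 196.79531860351562), 4.324991226196289), 2204)
sbox (((434.7943420410156, 133.71951293945312), (107.7588119506836, 76.22840881347656), 62.2231330871582), 191)
stand (((433.1553039550781, 377.87884521484375), (129.3174591064453, 122.4629898071289), 87.25872802734375), 206)
mat (((610.9251098632812, 269.9687805175781), (155.63821411132812, 154.63238525390625), 62.8076171875), 598)
knob [0.41976928 0.15656446 0.09229775] [0.4342025  0.16549301 0.11130811]
```

View pics/topbig.png

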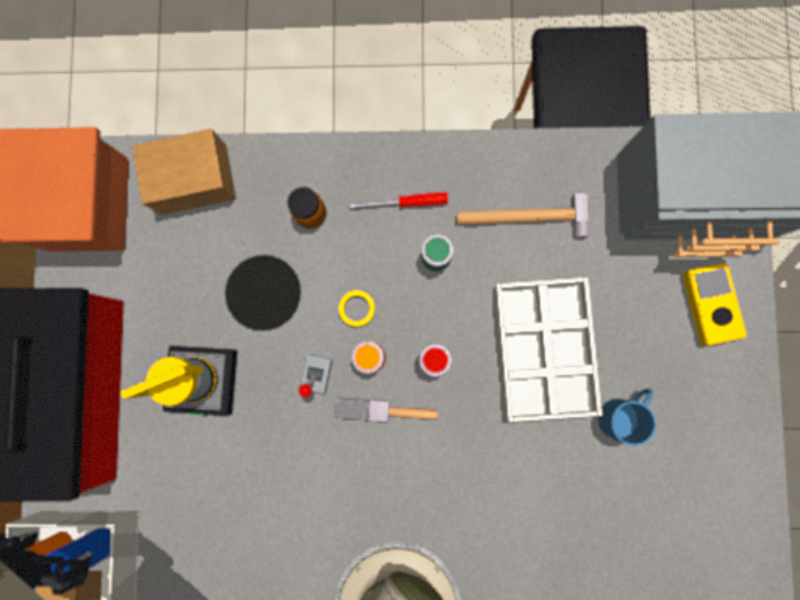

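View pics/side0.png

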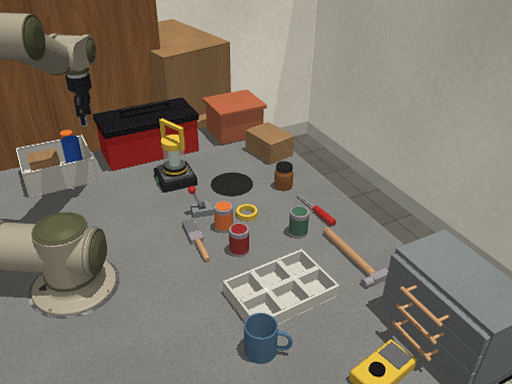

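```bash
python3 - <<'E'
from h import *
for c in('top','side'):
    d=img(c); P=cloud(d); z=P[...,2]
    for t,lo,hi in(('switch_base',.018,.032),('crate',.036,.054)):
        r=env.regions_of(c,t)[0]; m=r['pixels'].astype(np.uint8)
        k=(m>0)&(z>lo)&(z<hi)
        k=cv2.morphologyEx(k.astype(np.uint8),cv2.MORPH_CLOSE,np.ones((3,3)))
        n,l,st,_=cv2.connectedComponentsWithStats(k); k=(l==1+st[1:,4].argmax())&(z>lo)&(z<hi)
        print(c,t,r['score'],cv2.minAreaRect((P[k][:,:2]*1000).astype(np.float32)),k.sum(),np.nanmedian(z[k]))
    f=d['frame'].astype(int); red=(f[...,0]>130)&(f[...,1]<60)&(f[...,2]<60)&(abs(P[...,0]-.43)<.06)&(abs(P[...,1]-.155)<.05)
    q=P[red]; A=np.c_[2*q,np.ones(len(q))]; q=q[q[:,2]>.085]; print('knob',q.min(0),q.max(0))
    A=np.c_[2*q,np.ones(len(q))]; s=np.linalg.lstsq(A,(q**2).sum(1),rcond=None)[0]; print(len(q),s[:3],np.sqrt(s[3]+s[:3]@s[:3]))
E
```

```text
top switch_base 0.55 ((448.5595703125, 157.92388916015625), (48.62373733520508, 68.88385772705078), 78.332275390625) 264 0.02460632555242248
top crate 0.87 ((494.4822692871094, -292.1743469238281), (262.48883056640625, 177.4148712158203), 4.090394020080566) 1762 0.04431470973098406
knob [0.4103447  0.15431994 0.09818297] [0.43023559 0.17180468 0.11192785]
49 [0.42018812 0.16347123 0.1003797 ] 0.010127780018370702
side switch_base 0.94 ((446.6251220703125, 154.99481201171875), (56.34867858886719, 70.27517700195312), 76.13849639892578) 186 0.024391855706031473
side crate 0.75 ((492.8360595703125, -296.0879821777344), (266.56524658203125, 181.18466186523438), 3.359030246734619) 2002 0.0436631718345491
knob [0.40817548 0.14464604 0.0975114 ] [0.42709314 0.16881852 0.11175306]
28 [0.41789047 0.15801311 0.10398112] 0.00883232146501392
```

```bash
cat >> h.py <<'E'
from scipy.spatial.transform import Rotation as Ro
def rows(goals):
    """goals: list of (x,y,z,a) in mm, deg; all relative to the present pose (ideal vertical commanded)."""
    s=env.observe(); R=np.array(s['tool_rot']); p=np.array(s['position'])
    print('t',round(s['time_s'],1),'pos',np.round(p*1000,1),'a',round(np.degrees(np.arctan2(R[1,1],R[0,1])),1),'q6',round(s['q'][5]),'w',round(s['grip_width']*1000,1),'F',np.round(s['ft_force'],1),'grip',round(float(np.max(s['gripper_force'])),1))
    for x,y,z,a in goals:
        cur=np.degrees(np.arctan2(R[1,1],R[0,1])); a=cur+(a-cur+90)%180-90
        ca,sa=np.cos(np.radians(a)),np.sin(np.radians(a))
        G=np.array([[-sa,ca,0],[ca,sa,0],[0,0,-1]])
        d=R.T@(np.array([x,y,z])/1000-p)*100
        w=Ro.from_matrix(R.T@G).as_rotvec(degrees=True)
        n=max(np.linalg.norm(d)/4.17,np.linalg.norm(w)/7.16)
        print((x,y,z,round(a)),np.round(d,2).tolist()+np.round(w,1).tolist(),'rows',round(n,1))
E
python3 -c "
from h import *
rows([(375,171,231,78.3),(375,171,85,78.3)])"
```

```text
t 2.2 pos [182.3 518.9 231.3] a 70.6 q6 -12 w 85.7 F [ 0.4 -0.4 -0.2] grip 0.0
(375, 171, 231, 78) [-29.71, -26.44, 0.03, -0.0, -0.0, -7.7] rows 9.5
(375, 171, 85, 78) [-29.71, -26.44, 14.63, -0.0, -0.0, -7.7] rows 10.2
```

Emit:
{"api": "jog_arm", "payload": {
  "targets": [
    [-29.7,-26.4,0,0,0,-7.7],
    [-29.7,-26.4,0,0,0,-7.7],
    [-29.7,-26.4,0,0,0,-7.7],
    [-29.7,-26.4,0,0,0,-7.7],
    [-29.7,-26.4,0,0,0,-7.7],
    [-29.7,-26.4,0,0,0,-7.7],
    [-29.7,-26.4,0,0,0,-7.7],
    [-29.7,-26.4,0,0,0,-7.7]
  ],
  "hand": 0
}}

```text
time_s: 2.87
position: [0.3431, 0.2279, 0.2316]
tool_rot: [[-0.979, 0.202, 0.001], [0.202, 0.979, 0.0], [-0.001, 0.0, -1.0]]
ft_force: [1.0, 0.4, 1.1]
grip_width: -0.0001
gripper_force: 0.0
```

```bash
python3 -c "
from h import *
rows([(375,171,231,78.3),(375,171,85,78.3)])"
```

```text
t 2.9 pos [343.1 227.9 231.6] a 78.4 q6 -61 w -0.1 F [1.  0.4 1.1] grip 0.0
(375, 171, 231, 78) [-4.27, -4.93, 0.06, 0.0, 0.0, 0.1] rows 1.6
(375, 171, 85, 78) [-4.26, -4.93, 14.66, 0.0, 0.0, 0.1] rows 3.8
```

Emit:
{"api": "jog_arm", "payload": {
  "targets": [
    [-4.2,-4.9,0,0,0,0],
    [-4.2,-4.9,0,0,0,0],
    [-4.2,-4.9,0,0,0,0],
    [-4.2,-4.9,14.6,0,0,0],
    [-4.2,-4.9,14.6,0,0,0],
    [-4.2,-4.9,14.6,0,0,0],
    [-4.2,-4.9,14.6,0,0,0],
    [-4.2,-4.9,14.6,0,0,0]
  ]
}}

```text
time_s: 3.53
position: [0.3716, 0.1732, 0.0821]
tool_rot: [[-0.979, 0.202, -0.008], [0.202, 0.979, -0.001], [0.008, -0.003, -1.0]]
ft_force: [-0.3, -0.8, -1.1]
grip_width: 0.0002
gripper_force: 0.0
```

```bash
python3 -c "
from h import *
rows([(455,155,85,78.3),(462,154,85,78.3),(468,152.5,85,78.3)])"
```

```text
t 3.5 pos [371.6 173.2  82.1] a 78.4 q6 -70 w 0.2 F [-0.3 -0.8 -1.1] grip 0.0
(455, 155, 85, 78) [-8.54, -0.1, -0.35, -0.2, -0.4, 0.1] rows 2.0
(462, 154, 85, 78) [-9.24, -0.05, -0.35, -0.2, -0.4, 0.1] rows 2.2
(468, 152.5, 85, 78) [-9.86, -0.08, -0.36, -0.2, -0.4, 0.1] rows 2.4
```

Emit:
{"api": "jog_arm", "payload": {
  "targets": [
    [-1.5,0,0,0,0,0],
    [-3,0,0,0,0,0],
    [-4.5,0,0,0,0,0],
    [-6,0,0,0,0,0],
    [-7.2,0,0,0,0,0],
    [-8.2,0,0,0,0,0],
    [-8.9,0,0,0,0,0],
    [-8.9,0,0,0,0,0]
  ]
}}

```text
time_s: 4.2
position: [0.462, 0.1553, 0.0861]
tool_rot: [[-0.979, 0.202, 0.001], [0.202, 0.979, 0.0], [-0.001, 0.0, -1.0]]
ft_force: [0.6, -0.3, -0.5]
grip_width: -0.0001
gripper_force: 0.0
```

Emit:
{"api": "jog_arm", "payload": {
  "targets": [
    [-0.2,0,0,0,0,0],
    [-0.4,0,0,0,0,0],
    [-0.4,0,0,0,0,0]
  ]
}}

```text
time_s: 4.45
position: [0.4629, 0.155, 0.0854]
tool_rot: [[-0.979, 0.202, -0.004], [0.202, 0.979, 0.001], [0.004, -0.0, -1.0]]
ft_force: [-9.0, 2.5, 5.8]
grip_width: -0.0001
gripper_force: 4.2
```

```bash
python3 -c "
from h import *
d=img('top');P=cloud(d)
f=d['frame'].astype(int); red=(f[...,0]>130)&(f[...,1]<60)&(f[...,2]<60)&(abs(P[...,0]-.45)<.08)&(abs(P[...,1]-.155)<.05)
print(P[red].mean(0),red.sum());cv2.imwrite('pics/sw.png',cv2.resize(np.hstack([d['frame'][180:300,130:290],img('side')['frame'][140:260,120:280]])[:,:,::-1],(800,300)))
rows([(462,154,85,78.3)])"
```

```text
[nan nan nan] 0
t 4.5 pos [462.9 155.   85.5] a 78.4 q6 -74 w 0.1 F [-7.3  1.6  4.6] grip 4.1
(462, 154, 85, 78) [0.07, -0.11, 0.05, -0.0, -0.2, 0.1] rows 0.0<string>:5: RuntimeWarning: Mean of empty slice.
  ret = um.true_divide(
```

View pics/sw.png

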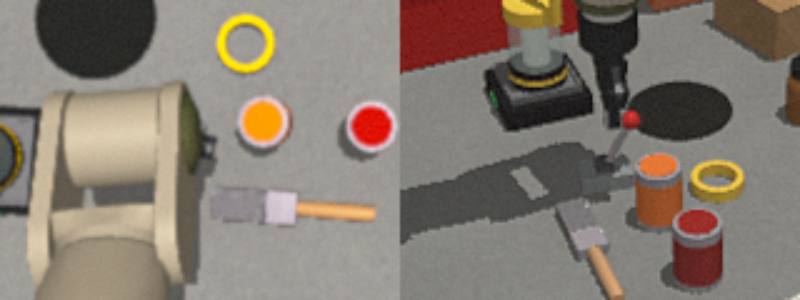

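Emit:
{"api": "jog_arm", "payload": {
  "targets": [
    [1.5,0,0,0,0,0],
    [3,0,0,0,0,0],
    [3,0,-6,0,0,0],
    [3,0,-20,0,0,0],
    [3,0,-20,0,0,0],
    [3,0,-20,0,0,0],
    [3,0,-20,0,0,0],
    [3,0,-20,0,0,0]
  ]
}}

```text
time_s: 5.22
position: [0.4372, 0.1609, 0.2921]
tool_rot: [[-0.979, 0.201, 0.013], [0.202, 0.979, 0.001], [-0.012, 0.004, -1.0]]
ft_force: [0.9, 0.3, 0.2]
grip_width: 0.0001
gripper_force: 0.0
```

```bash
python3 -c "
from h import *
d=img('side');P=cloud(d)
f=d['frame'].astype(int); red=(f[...,0]>130)&(f[...,1]<60)&(f[...,2]<60)&(abs(P[...,0]-.45)<.08)&(abs(P[...,1]-.155)<.05)
print(P[red].mean(0),red.sum())
rows([(439,385,290,22)])"
```

```text
[0.48370207 0.14290294 0.09915411] 28
t 5.3 pos [436.3 160.7 288.5] a 78.4 q6 -73 w 0.1 F [-0.1  0.3 -0.7] grip 0.0
(439, 385, 290, 22) [4.26, 22.02, -0.13, 0.3, 0.3, 56.4] rows 7.9
```

Emit:
{"api": "jog_arm", "payload": {
  "targets": [
    [4.2,22,0,0,0,56.4],
    [4.2,22,0,0,0,56.4],
    [4.2,22,0,0,0,56.4],
    [4.2,22,0,0,0,56.4],
    [4.2,22,0,0,0,56.4],
    [4.2,22,0,0,0,56.4],
    [4.2,22,0,0,0,56.4],
    [4.2,22,0,0,0,56.4]
  ],
  "hand": 1
}}

```text
time_s: 5.93
position: [0.4379, 0.3862, 0.2829]
tool_rot: [[-0.42, 0.907, -0.003], [0.908, 0.42, -0.002], [-0.0, -0.003, -1.0]]
ft_force: [0.3, -0.1, 0.1]
grip_width: 0.0854
gripper_force: 0.0
```

Emit:
{"api": "jog_arm", "payload": {
  "targets": [
    [0,0,0,0,0,0],
    [0,0,0,0,0,0]
  ]
}}

```text
time_s: 6.1
position: [0.4385, 0.3843, 0.2842]
tool_rot: [[-0.426, 0.905, -0.002], [0.905, 0.426, -0.001], [-0.0, -0.002, -1.0]]
ft_force: [-0.3, 0.4, -0.4]
grip_width: 0.0856
gripper_force: 0.0
```

```bash
python3 -c "
from h import *
rows([(439,385,208,22)])"
```

```text
t 6.1 pos [438.5 384.3 284.2] a 25.2 q6 4 w 85.6 F [-0.3  0.4 -0.4] grip 0.0
(439, 385, 208, 22) [0.05, 0.09, 7.62, -0.1, 0.0, 3.2] rows 1.8
```

Emit:
{"api": "jog_arm", "payload": {
  "targets": [
    [0,0.1,2,0,0,3.2],
    [0,0.1,4,0,0,3.2],
    [0,0.1,6,0,0,3.2],
    [0,0.1,7.6,0,0,3.2],
    [0,0.1,7.6,0,0,3.2],
    [0,0.1,7.6,0,0,3.2]
  ]
}}

```text
time_s: 6.6
position: [0.4397, 0.3844, 0.2091]
tool_rot: [[-0.373, 0.928, -0.001], [0.928, 0.373, -0.001], [-0.0, -0.001, -1.0]]
ft_force: [-0.1, -0.4, 0.5]
grip_width: 0.0856
gripper_force: 0.0
```

Emit:
{"api": "jog_arm", "payload": {
  "targets": [
    [0,0,0,0,0,0],
    [0,0,0,0,0,0],
    [0,0,0,0,0,0],
    [0,0,0,0,0,0],
    [0,0,0,0,0,0],
    [0,0,0,0,0,0]
  ],
  "hand": 0,
  "newtons": 60
}}

```text
time_s: 7.1
position: [0.44, 0.385, 0.2097]
tool_rot: [[-0.372, 0.928, 0.001], [0.928, 0.372, 0.0], [0.0, 0.001, -1.0]]
ft_force: [4.3, 0.0, 11.0]
grip_width: 0.0129
gripper_force: 60.3
```

Emit:
{"api": "jog_arm", "payload": {
  "targets": [
    [0,0,-1,0,0,0],
    [0,0,-2,0,0,0],
    [0,0,-4,0,0,0],
    [0,0,-6,0,0,0],
    [0,0,-6,0,0,0],
    [0,0,-6,0,0,0]
  ]
}}

```text
time_s: 7.6
position: [0.4399, 0.385, 0.2699]
tool_rot: [[-0.372, 0.928, 0.001], [0.928, 0.372, 0.001], [0.0, 0.002, -1.0]]
ft_force: [-0.8, 0.6, -5.5]
grip_width: 0.013
gripper_force: 58.8
```

```bash
python3 -c "
from h import *
for c in ('top','side'):
  d=img(c);P=cloud(d);z=P[...,2]
  m=(np.hypot(P[...,0]-.612,P[...,1]-.27)<.09)&(z>.001)&(z<.009)&(d['frame'].max(2)<60)
  print(c,cv2.minEnclosingCircle((P[m][:,:2]*1000).astype(np.float32)),m.sum())
cv2.imwrite('pics/lift.png',d['frame'][60:300,60:380,::-1])
rows([(612,269.5,268,22)])"
```

```text
top ((612.59033203125, 270.6903991699219), 74.95211791992188) 1460
side ((612.8153686523438, 264.8216247558594), 80.02384185791016) 573
t 7.7 pos [439.4 384.6 268. ] a 21.8 q6 8 w 12.9 F [-0.7  0.1 -5.1] grip 58.8
(612, 269.5, 268, 22) [-17.1, 11.75, -0.03, -0.1, 0.0, -0.2] rows 5.0
```

View pics/lift.png

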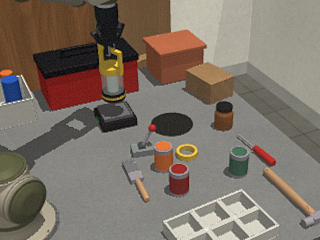

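Emit:
{"api": "jog_arm", "payload": {
  "targets": [
    [-2,1.4,0,0,0,0],
    [-4.5,3.1,0,0,0,0],
    [-7,4.8,0,0,0,0],
    [-9.5,6.5,0,0,0,0],
    [-12,8.2,0,0,0,0],
    [-14.5,10,0,0,0,0],
    [-16.3,11.2,0,0,0,0],
    [-17.1,11.7,0,0,0,0]
  ]
}}

```text
time_s: 8.37
position: [0.614, 0.2672, 0.2667]
tool_rot: [[-0.369, 0.929, -0.003], [0.929, 0.369, -0.002], [-0.0, -0.003, -1.0]]
ft_force: [-0.3, -0.9, -4.6]
grip_width: 0.013
gripper_force: 58.9
```

Emit:
{"api": "jog_arm", "payload": {
  "targets": [
    [0,0,2,0,0,0],
    [0,0,4,0,0,0],
    [0,0,6,0,0,0],
    [0,0,7.5,0,0,0],
    [0,0,8.5,0,0,0],
    [0,0,8.5,0,0,0]
  ]
}}

```text
time_s: 8.87
position: [0.6106, 0.2697, 0.1812]
tool_rot: [[-0.372, 0.928, -0.006], [0.928, 0.372, -0.001], [0.001, -0.006, -1.0]]
ft_force: [-1.1, -0.1, -5.4]
grip_width: 0.0131
gripper_force: 58.9
```

```bash
python3 -c "
from h import *
rows([(612,269.5,173,22)])"
```

```text
t 8.9 pos [610.6 269.7 181.2] a 21.8 q6 -8 w 13.1 F [-1.1 -0.1 -5.4] grip 58.9
(612, 269.5, 173, 22) [-0.07, 0.13, 0.82, -0.3, -0.1, -0.2] rows 0.2
```

Emit:
{"api": "jog_arm", "payload": {
  "targets": [
    [0,0,0.3,0,0,0],
    [0,0,0.6,0,0,0],
    [0,0,0.8,0,0,0],
    [0,0,0.8,0,0,0]
  ]
}}

```text
time_s: 9.2
position: [0.612, 0.2696, 0.1765]
tool_rot: [[-0.372, 0.928, 0.0], [0.928, 0.372, 0.0], [-0.0, 0.0, -1.0]]
ft_force: [-0.4, -0.2, -5.7]
grip_width: 0.013
gripper_force: 58.9
```

Emit:
{"api": "jog_arm", "payload": {
  "targets": [
    [0,0,0.15,0,0,0],
    [0,0,0.3,0,0,0],
    [0,0,0.3,0,0,0]
  ]
}}

```text
time_s: 9.45
position: [0.6121, 0.2697, 0.1739]
tool_rot: [[-0.372, 0.928, 0.001], [0.928, 0.372, 0.0], [-0.0, 0.001, -1.0]]
ft_force: [-0.4, 0.2, -1.9]
grip_width: 0.0132
gripper_force: 59.4
```

Emit:
{"api": "jog_arm", "payload": {
  "targets": [
    [0,0,0.1,0,0,0],
    [0,0,0.1,0,0,0]
  ]
}}

```text
time_s: 9.62
position: [0.6123, 0.2698, 0.1739]
tool_rot: [[-0.372, 0.928, 0.002], [0.928, 0.372, 0.001], [-0.0, 0.003, -1.0]]
ft_force: [-2.0, 0.1, 4.6]
grip_width: 0.0129
gripper_force: 60.3
```

Emit:
{"api": "jog_arm", "payload": {
  "targets": [
    [0,0,0,0,0,0],
    [0,0,0,0,0,0],
    [0,0,0,0,0,0],
    [0,0,0,0,0,0],
    [0,0,0,0,0,0],
    [0,0,0,0,0,0]
  ],
  "hand": 1
}}

```text
time_s: 10.12
position: [0.612, 0.2695, 0.1722]
tool_rot: [[-0.371, 0.928, -0.0], [0.928, 0.371, -0.0], [-0.0, -0.0, -1.0]]
ft_force: [0.4, -0.0, -0.2]
grip_width: 0.0834
gripper_force: 0.0
```

Emit:
{"api": "jog_arm", "payload": {
  "targets": [
    [0,0,-2,0,0,0],
    [0,0,-5,0,0,0],
    [0,0,-8,0,0,0],
    [0,0,-10,0,0,0],
    [0,0,-10,0,0,0],
    [0,0,-10,0,0,0]
  ]
}}

```text
time_s: 10.62
position: [0.6122, 0.2696, 0.2731]
tool_rot: [[-0.372, 0.928, 0.002], [0.928, 0.372, 0.0], [-0.0, 0.002, -1.0]]
ft_force: [-0.5, 0.0, -1.0]
grip_width: 0.0853
gripper_force: 0.0
```

```bash
python3 - <<'E'
from h import *
for c in('side','top'):
    d=img(c); P=cloud(d); print(c)
    for t in tins(c,P): print(t)
cv2.imwrite('pics/rel.png',img('side')['frame'][60:300,60:380,::-1])
rows([(480,50,270,90),(480,50,270,0)])
E
```

```text
side
(0.98, [221.0, 299.0], array([677., -87.]), 30, 0.084)
(0.97, [214.0, 223.0], array([479.,  45.]), 33, 0.085)
(0.6, [241.0, 240.0], array([472., -78.]), 32, 0.085)
top
(0.94, [162.0, 276.0], array([681., -81.]), 30, 0.085)
(0.91, [226.0, 233.0], array([481.,  51.]), 30, 0.085)
(0.87, [230.0, 279.0], array([474., -75.]), 30, 0.085)
t 10.9 pos [611.8 269.5 271. ] a 21.8 q6 -8 w 85.6 F [-0.1  0.5  0.5] grip 0.0
(480, 50, 270, 90) [-15.48, -20.39, 0.14, -0.1, -0.1, -68.2] rows 9.5
(480, 50, 270, 0) [-15.48, -20.39, 0.14, -0.1, 0.0, 21.8] rows 6.1
```

View pics/rel.png

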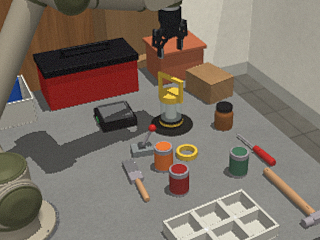

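Emit:
{"api": "jog_arm", "payload": {
  "targets": [
    [-15.5,-20.4,0,0,0,41.8],
    [-15.5,-20.4,0,0,0,41.8],
    [-15.5,-20.4,0,0,0,41.8],
    [-15.5,-20.4,0,0,0,41.8],
    [-15.5,-20.4,0,0,0,41.8],
    [-15.5,-20.4,0,0,0,41.8],
    [-15.5,-20.4,0,0,0,41.8],
    [-15.5,-20.4,0,0,0,41.8]
  ]
}}

```text
time_s: 11.53
position: [0.4793, 0.0484, 0.2724]
tool_rot: [[0.344, 0.939, -0.0], [0.939, -0.344, -0.0], [-0.0, -0.0, -1.0]]
ft_force: [0.1, -0.4, 0.7]
grip_width: 0.0857
gripper_force: 0.0
```

```bash
python3 - <<'E'
from h import *
d=img('side'); P=cloud(d)
for t in tins('side',P): print(t)
rows([(480.5,50.5,120,-20),(480.5,50.5,40,-20)])
E
```

```text
(0.93, [222.0, 301.0], array([682., -82.]), 34, 0.084)
(0.91, [213.0, 222.0], array([467.,   5.]), 80, 0.084)
(0.67, [242.0, 239.0], array([473., -78.]), 34, 0.084)
t 11.6 pos [480.6  50.2 272.2] a -20.0 q6 12 w 85.4 F [ 0.3  0.4 -0. ] grip 0.0
(480.5, 50.5, 120, -20) [0.02, -0.01, 15.22, -0.0, -0.0, 0.0] rows 3.7
(480.5, 50.5, 40, -20) [0.02, -0.01, 23.22, -0.0, -0.0, 0.0] rows 5.6
```

Emit:
{"api": "jog_arm", "payload": {
  "targets": [
    [0,0,4,0,0,0],
    [0,0,8,0,0,0],
    [0,0,12,0,0,0],
    [0,0,15.2,0,0,0],
    [0,0,18,0,0,0],
    [0,0,21,0,0,0],
    [0,0,23.2,0,0,0],
    [0,0,23.2,0,0,0]
  ]
}}

```text
time_s: 12.3
position: [0.4787, 0.0514, 0.0363]
tool_rot: [[0.339, 0.941, -0.008], [0.941, -0.339, 0.001], [-0.001, -0.008, -1.0]]
ft_force: [-0.4, 1.1, -0.0]
grip_width: 0.0854
gripper_force: 0.0
```

Emit:
{"api": "jog_arm", "payload": {
  "targets": [
    [0,0,0,0,0,0],
    [0,0,0,0,0,0],
    [0,0,0,0,0,0],
    [0,0,0,0,0,0],
    [0,0,0,0,0,0]
  ],
  "hand": 0,
  "newtons": 50
}}

```text
time_s: 12.72
position: [0.4811, 0.0501, 0.0417]
tool_rot: [[0.342, 0.94, 0.003], [0.94, -0.342, 0.0], [0.001, 0.003, -1.0]]
ft_force: [0.3, 3.4, 7.8]
grip_width: 0.0591
gripper_force: 54.3
```

Emit:
{"api": "jog_arm", "payload": {
  "targets": [
    [0,0,-2,0,0,0],
    [0,0,-5,0,0,0],
    [0,0,-9,0,0,0],
    [0,0,-13,0,0,0],
    [0,0,-16,0,0,0],
    [0,0,-16,0,0,0]
  ]
}}

```text
time_s: 13.22
position: [0.4822, 0.0496, 0.2065]
tool_rot: [[0.342, 0.94, 0.011], [0.94, -0.342, -0.002], [0.002, 0.011, -1.0]]
ft_force: [0.6, -0.6, -1.9]
grip_width: 0.0591
gripper_force: 55.6
```

```bash
python3 - <<'E'
from h import *
img('side')
rows([(403.7,-254.6,200,4),(403.7,-254.6,52,4)])
E
```

```text
t 13.3 pos [481.1  49.7 203.2] a -20.0 q6 12 w 59.2 F [-0.1 -0.1 -3.5] grip 55.6
(403.7, -254.6, 200, 4) [-31.24, 3.13, 0.3, 0.4, 0.0, -24.0] rows 7.5
(403.7, -254.6, 52, 4) [-31.26, 3.03, 15.1, 0.4, 0.0, -24.0] rows 8.4
```

Emit:
{"api": "jog_arm", "payload": {
  "targets": [
    [-3,0.3,0,0,0,-3],
    [-7,0.7,0,0,0,-6],
    [-11,1.1,0,0,0,-9],
    [-15,1.5,0,0,0,-12],
    [-19,1.9,0,0,0,-15],
    [-23,2.3,0,0,0,-18],
    [-27,2.7,0,0,0,-21],
    [-31.2,3.1,0,0,0,-24]
  ]
}}

```text
time_s: 13.93
position: [0.4012, -0.2546, 0.1989]
tool_rot: [[-0.072, 0.997, -0.002], [0.997, 0.072, 0.002], [0.002, -0.002, -1.0]]
ft_force: [1.3, 0.3, -2.4]
grip_width: 0.0592
gripper_force: 55.5
```

Emit:
{"api": "jog_arm", "payload": {
  "targets": [
    [0,0,0,0,0,0],
    [0,0,0,0,0,0],
    [0,0,3,0,0,0],
    [0,0,6,0,0,0],
    [0,0,8,0,0,0],
    [0,0,8,0,0,0]
  ]
}}

```text
time_s: 14.43
position: [0.4011, -0.2505, 0.1163]
tool_rot: [[-0.071, 0.997, -0.006], [0.997, 0.071, 0.007], [0.007, -0.006, -1.0]]
ft_force: [-0.6, 0.3, -4.4]
grip_width: 0.0591
gripper_force: 55.4
```

```bash
python3 - <<'E'
from h import *
d=img('side'); cv2.imwrite('pics/c1.png',cv2.resize(d['frame'][200:340,190:370,::-1],None,fx=3,fy=3))
rows([(403.7,-254.6,100,4),(403.7,-254.6,48,4)])
E
```

```text
t 14.5 pos [ 402.  -251.5  118.6] a 4.1 q6 -50 w 59.2 F [-0.3  0.4 -2.3] grip 55.4
(403.7, -254.6, 100, 4) [-0.33, 0.15, 1.86, -0.2, -0.3, 0.1] rows 0.5
(403.7, -254.6, 48, 4) [-0.35, 0.17, 7.06, -0.2, -0.3, 0.1] rows 1.7
```

View pics/c1.png

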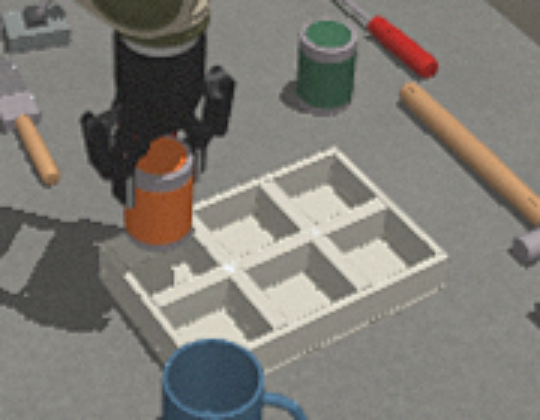

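Emit:
{"api": "jog_arm", "payload": {
  "targets": [
    [-0.2,0.1,0,0,0,0],
    [-0.2,0.1,1.5,0,0,0],
    [-0.2,0.1,3,0,0,0],
    [-0.2,0.1,4.5,0,0,0],
    [-0.2,0.1,5.5,0,0,0],
    [-0.2,0.1,6.2,0,0,0],
    [-0.2,0.1,6.2,0,0,0]
  ]
}}

```text
time_s: 15.07
position: [0.4042, -0.2553, 0.0583]
tool_rot: [[-0.07, 0.998, 0.0], [0.998, 0.07, -0.0], [-0.0, 0.0, -1.0]]
ft_force: [-0.1, 0.0, -2.8]
grip_width: 0.059
gripper_force: 55.4
```

```bash
python3 - <<'E'
from h import *
rows([(403.7,-254.6,48,4)])
E
```

```text
t 15.1 pos [ 404.2 -255.3   58.3] a 4.0 q6 -51 w 59.0 F [-0.1  0.  -2.8] grip 55.4
(403.7, -254.6, 48, 4) [0.07, -0.04, 1.03, 0.0, 0.0, 0.0] rows 0.2
```

Emit:
{"api": "jog_arm", "payload": {
  "targets": [
    [0,0,0.4,0,0,0],
    [0,0,0.8,0,0,0],
    [0,0,1,0,0,0],
    [0,0,1.15,0,0,0],
    [0,0,1.15,0,0,0]
  ]
}}

```text
time_s: 15.48
position: [0.404, -0.2555, 0.0477]
tool_rot: [[-0.07, 0.998, 0.001], [0.998, 0.07, -0.001], [-0.001, 0.001, -1.0]]
ft_force: [-2.2, 1.9, 6.0]
grip_width: 0.0593
gripper_force: 56.3
```

Emit:
{"api": "jog_arm", "payload": {
  "targets": [
    [0,0,0,0,0,0],
    [0,0,0,0,0,0],
    [0,0,0,0,0,0],
    [0,0,0,0,0,0]
  ],
  "hand": 1
}}

```text
time_s: 15.82
position: [0.404, -0.2554, 0.0469]
tool_rot: [[-0.07, 0.998, 0.0], [0.998, 0.07, -0.0], [-0.0, 0.0, -1.0]]
ft_force: [-0.6, -0.4, -0.3]
grip_width: 0.0854
gripper_force: 0.0
```

Emit:
{"api": "jog_arm", "payload": {
  "targets": [
    [0,0,-3,0,0,0],
    [0,0,-6,0,0,0],
    [0,0,-10,0,0,0],
    [0,0,-14,0,0,0],
    [0,0,-18,0,0,0],
    [0,0,-18,0,0,0]
  ]
}}

```text
time_s: 16.32
position: [0.4057, -0.2571, 0.234]
tool_rot: [[-0.07, 0.997, 0.009], [0.997, 0.07, -0.01], [-0.01, 0.009, -1.0]]
ft_force: [-0.2, 0.1, 0.4]
grip_width: 0.0855
gripper_force: 0.0
```

```bash
python3 - <<'E'
from h import *
for c in('side','top'):
    d=img(c); P=cloud(d); print(c)
    for t in tins(c,P): print(t)
rows([(474,-75,220,-10),(474,-75,41,-10)])
E
```

```text
side
(0.97, [241.0, 239.0], array([ 426., -163.]), 130, 0.085)
(0.56, [219.0, 302.0], array([679., -87.]), 30, 0.085)
(0.55, [281.0, 244.0], array([ 403., -257.]), 33, 0.09)
top
(0.77, [231.0, 277.0], array([474., -75.]), 30, 0.085)
(0.72, [252.0, 337.0], array([ 407., -248.]), 28, 0.091)
(0.67, [161.0, 279.0], array([681., -81.]), 30, 0.085)
t 16.5 pos [ 403.5 -254.9  225.6] a 4.0 q6 -51 w 85.5 F [-0.2  0.3 -0.7] grip 0.0
(474, -75, 220, -10) [17.46, 8.29, 0.58, -0.1, -0.1, 14.0] rows 4.6
(474, -75, 41, -10) [17.43, 8.32, 18.48, -0.1, -0.1, 14.0] rows 6.4
```

Emit:
{"api": "jog_arm", "payload": {
  "targets": [
    [17.5,8.3,0,0,0,14],
    [17.5,8.3,0,0,0,14],
    [17.5,8.3,0,0,0,14],
    [17.5,8.3,0,0,0,14],
    [17.5,8.3,0,0,0,14],
    [17.5,8.3,0,0,0,14],
    [17.5,8.3,0,0,0,14]
  ]
}}

```text
time_s: 17.1
position: [0.4743, -0.0733, 0.2253]
tool_rot: [[0.17, 0.985, -0.003], [0.985, -0.17, 0.001], [0.001, -0.003, -1.0]]
ft_force: [0.5, 0.8, 0.1]
grip_width: 0.0852
gripper_force: 0.0
```

```bash
python3 - <<'E'
from h import *
d=img('side'); P=cloud(d)
for t in tins('side',P): print(t)
rows([(474,-75,41,-10)])
E
```

```text
(0.72, [220.0, 298.0], array([681., -86.]), 34, 0.085)
(0.63, [280.0, 245.0], array([ 404., -260.]), 34, 0.091)
(0.61, [242.0, 239.0], array([470., -79.]), 31, 0.085)
(0.45, [204.0, 205.0], array([483., 145.]), 12, 0.095)
t 17.2 pos [474.1 -75.3 225.7] a -10.0 q6 -13 w 85.6 F [-0.1  0.2  0.6] grip 0.0
(474, -75, 41, -10) [0.03, 0.03, 18.47, -0.1, -0.0, 0.0] rows 4.4
```

Emit:
{"api": "jog_arm", "payload": {
  "targets": [
    [0,0,4,0,0,0],
    [0,0,7,0,0,0],
    [0,0,10,0,0,0],
    [0,0,13,0,0,0],
    [0,0,16,0,0,0],
    [0,0,18.5,0,0,0],
    [0,0,18.5,0,0,0],
    [0,0,18.5,0,0,0]
  ]
}}

```text
time_s: 17.87
position: [0.4738, -0.0759, 0.0413]
tool_rot: [[0.175, 0.984, -0.003], [0.984, -0.175, 0.001], [0.001, -0.003, -1.0]]
ft_force: [0.2, -0.8, 0.2]
grip_width: 0.0849
gripper_force: 0.0
```

Emit:
{"api": "jog_arm", "payload": {
  "targets": [
    [0,0,0,0,0,0],
    [0,0,0,0,0,0],
    [0,0,0,0,0,0],
    [0,0,0,0,0,0],
    [0,0,0,0,0,0]
  ],
  "hand": 0,
  "newtons": 50
}}

```text
time_s: 18.28
position: [0.4751, -0.0755, 0.0435]
tool_rot: [[0.173, 0.985, 0.003], [0.985, -0.173, -0.002], [-0.001, 0.003, -1.0]]
ft_force: [-0.7, -1.5, 4.7]
grip_width: 0.059
gripper_force: 53.0
```

Emit:
{"api": "jog_arm", "payload": {
  "targets": [
    [0,0,-2,0,0,0],
    [0,0,-5,0,0,0],
    [0,0,-9,0,0,0],
    [0,0,-13,0,0,0],
    [0,0,-16,0,0,0],
    [0,0,-16,0,0,0],
    [0,0,-16,0,0,0]
  ]
}}

```text
time_s: 18.87
position: [0.4746, -0.075, 0.2035]
tool_rot: [[0.173, 0.985, 0.004], [0.985, -0.173, -0.002], [-0.001, 0.004, -1.0]]
ft_force: [-0.3, -0.8, -3.7]
grip_width: 0.0589
gripper_force: 55.8
```

```bash
python3 - <<'E'
from h import *
rows([(497.5,-336.5,200,4)])
E
```

```text
t 18.9 pos [474.6 -75.  203.5] a -10.0 q6 -13 w 58.9 F [-0.3 -0.8 -3.7] grip 55.8
(497.5, -336.5, 200, 4) [-25.35, 6.79, 0.4, 0.2, 0.1, -14.0] rows 6.3
```

Emit:
{"api": "jog_arm", "payload": {
  "targets": [
    [-3,0.8,0,0,0,-2],
    [-7,1.9,0,0,0,-4],
    [-11,2.9,0,0,0,-6],
    [-15,4,0,0,0,-8],
    [-19,5.1,0,0,0,-11],
    [-23,6.2,0,0,0,-14],
    [-25.3,6.8,0,0,0,-14],
    [-25.3,6.8,0,0,0,-14]
  ]
}}

```text
time_s: 19.53
position: [0.4965, -0.3403, 0.1988]
tool_rot: [[-0.066, 0.998, -0.003], [0.998, 0.066, 0.001], [0.002, -0.003, -1.0]]
ft_force: [-0.7, 0.4, -3.7]
grip_width: 0.059
gripper_force: 55.7
```

Emit:
{"api": "jog_arm", "payload": {
  "targets": [
    [0,0,0,0,0,0],
    [0,0,2,0,0,0],
    [0,0,5,0,0,0],
    [0,0,8,0,0,0],
    [0,0,9,0,0,0],
    [0,0,9,0,0,0],
    [0,0,9,0,0,0]
  ]
}}

```text
time_s: 20.12
position: [0.4978, -0.3354, 0.1124]
tool_rot: [[-0.071, 0.998, -0.0], [0.998, 0.071, 0.0], [0.0, -0.0, -1.0]]
ft_force: [0.4, 0.1, -2.5]
grip_width: 0.059
gripper_force: 55.5
```

```bash
python3 - <<'E'
from h import *
rows([(497.5,-336.5,60,4),(497.5,-336.5,48,4)])
E
```

```text
t 20.1 pos [ 497.8 -335.4  112.4] a 4.1 q6 -49 w 59.0 F [ 0.4  0.1 -2.5] grip 55.5
(497.5, -336.5, 60, 4) [-0.11, -0.04, 5.24, -0.0, -0.0, 0.1] rows 1.3
(497.5, -336.5, 48, 4) [-0.11, -0.04, 6.44, -0.0, -0.0, 0.1] rows 1.5
```

Emit:
{"api": "jog_arm", "payload": {
  "targets": [
    [-0.1,0,1.5,0,0,0],
    [-0.1,0,3,0,0,0],
    [-0.1,0,4.2,0,0,0],
    [-0.1,0,5.2,0,0,0],
    [-0.1,0,5.7,0,0,0],
    [-0.1,0,5.7,0,0,0]
  ]
}}

```text
time_s: 20.62
position: [0.4977, -0.3369, 0.0549]
tool_rot: [[-0.07, 0.998, -0.0], [0.998, 0.07, 0.0], [0.0, -0.0, -1.0]]
ft_force: [-0.5, 0.5, -3.5]
grip_width: 0.059
gripper_force: 55.5
```

Emit:
{"api": "jog_arm", "payload": {
  "targets": [
    [0,0,0.3,0,0,0],
    [0,0,0.5,0,0,0],
    [0,0,0.7,0,0,0],
    [0,0,0.7,0,0,0]
  ]
}}

```text
time_s: 20.95
position: [0.4979, -0.3373, 0.0496]
tool_rot: [[-0.07, 0.998, 0.001], [0.998, 0.07, -0.002], [-0.002, 0.001, -1.0]]
ft_force: [-2.8, 2.3, 7.2]
grip_width: 0.0588
gripper_force: 56.4
```

Emit:
{"api": "jog_arm", "payload": {
  "targets": [
    [0,0,0,0,0,0],
    [0,0,0,0,0,0],
    [0,0,0,0,0,0],
    [0,0,0,0,0,0]
  ],
  "hand": 1
}}

```text
time_s: 21.28
position: [0.4977, -0.337, 0.048]
tool_rot: [[-0.07, 0.998, 0.0], [0.998, 0.07, -0.0], [-0.0, 0.0, -1.0]]
ft_force: [-0.6, -0.7, 0.3]
grip_width: 0.0852
gripper_force: 0.0
```

Emit:
{"api": "jog_arm", "payload": {
  "targets": [
    [0,0,-3,0,0,0],
    [0,0,-6,0,0,0],
    [0,0,-10,0,0,0],
    [0,0,-14,0,0,0],
    [0,0,-18,0,0,0],
    [0,0,-18,0,0,0],
    [0,0,-18,0,0,0]
  ]
}}

```text
time_s: 21.87
position: [0.4981, -0.3374, 0.2301]
tool_rot: [[-0.07, 0.998, 0.004], [0.998, 0.07, -0.004], [-0.004, 0.003, -1.0]]
ft_force: [-0.1, -0.2, 0.1]
grip_width: 0.0854
gripper_force: 0.0
```

```bash
python3 - <<'E'
from h import *
for c in('side','top'):
    d=img(c); P=cloud(d); print(c)
    for t in tins(c,P): print(t)
rows([(681,-81.5,225,20)])
E
```

```text
side
(0.78, [232.0, 292.0], array([ 560., -235.]), 154, 0.082)
(0.77, [278.0, 242.0], array([ 403., -258.]), 32, 0.09)
(0.74, [291.0, 293.0], array([ 498., -341.]), 34, 0.09)
(0.7, [207.0, 206.0], array([481., 143.]), 13, 0.095)
(0.34, [188.0, 209.0], array([481., 144.]), 13, 0.095)
top
(0.8, [256.0, 339.0], array([ 404., -253.]), 30, 0.091)
(0.77, [176.0, 283.0], array([638., -87.]), 30, 0.085)
(0.53, [219.0, 363.0], array([ 499., -333.]), 28, 0.091)
t 22.1 pos [ 497.2 -336.6  226.2] a 4.0 q6 -49 w 85.5 F [-0.6  0.4  0.8] grip 0.0
(681, -81.5, 225, 20) [24.16, 20.11, 0.14, -0.1, -0.1, -16.0] rows 7.5
```

```bash
python3 - <<'E'
from h import *
rows([(638,-87,225,4)])
E
```

```text
t 22.1 pos [ 497.2 -336.6  226.2] a 4.0 q6 -49 w 85.5 F [-0.6  0.4  0.8] grip 0.0
(638, -87, 225, 4) [23.91, 15.78, 0.14, -0.1, -0.1, 0.0] rows 6.9
```

Emit:
{"api": "jog_arm", "payload": {
  "targets": [
    [23.9,15.8,0,0,0,0],
    [23.9,15.8,0,0,0,0],
    [23.9,15.8,0,0,0,0],
    [23.9,15.8,0,0,0,0],
    [23.9,15.8,0,0,0,0],
    [23.9,15.8,0,0,0,0],
    [23.9,15.8,0,0,0,0],
    [23.9,15.8,0,0,0,0]
  ]
}}

```text
time_s: 22.73
position: [0.6403, -0.0815, 0.226]
tool_rot: [[-0.076, 0.997, -0.002], [0.997, 0.076, 0.002], [0.002, -0.002, -1.0]]
ft_force: [1.1, -0.8, -0.5]
grip_width: 0.0854
gripper_force: 0.0
```

```bash
python3 - <<'E'
from h import *
d=img('side'); P=cloud(d)
for t in tins('side',P): print(t)
d=img('top'); P=cloud(d)
for t in tins('top',P): print(t)
cv2.imwrite('pics/g.png',np.vstack([d['frame'][60:300,200:460,::-1],]))
rows([(638,-87,41,4)])
E
```

```text
(0.88, [291.0, 291.0], array([ 496., -340.]), 32, 0.091)
(0.74, [224.0, 288.0], array([636., -91.]), 33, 0.085)
(0.61, [280.0, 242.0], array([ 404., -259.]), 32, 0.091)
(0.58, [223.0, 370.0], array([ 497., -336.]), 30, 0.091)
t 22.9 pos [638.1 -88.2 226.9] a 4.0 q6 -22 w 85.2 F [ 1.  -0.6 -0.2] grip 0.0
(638, -87, 41, 4) [0.12, 0.03, 18.59, -0.1, -0.0, -0.0] rows 4.5
```

View pics/g.png

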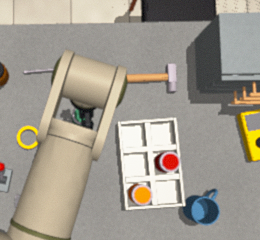

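Emit:
{"api": "jog_arm", "payload": {
  "targets": [
    [0.1,0,4,0,0,0],
    [0.1,0,7,0,0,0],
    [0.1,0,10,0,0,0],
    [0.1,0,13,0,0,0],
    [0.1,0,16,0,0,0],
    [0.1,0,18.5,0,0,0],
    [0.1,0,18.5,0,0,0],
    [0.1,0,18.5,0,0,0]
  ]
}}

```text
time_s: 23.6
position: [0.6378, -0.0876, 0.0424]
tool_rot: [[-0.068, 0.998, -0.002], [0.998, 0.068, 0.001], [0.001, -0.002, -1.0]]
ft_force: [0.7, 1.0, 1.2]
grip_width: 0.0853
gripper_force: 0.0
```

Emit:
{"api": "jog_arm", "payload": {
  "targets": [
    [0,0,0,0,0,0],
    [0,0,0,0,0,0],
    [0,0,0,0,0,0],
    [0,0,0,0,0,0],
    [0,0,0,0,0,0]
  ],
  "hand": 0,
  "newtons": 50
}}

```text
time_s: 24.02
position: [0.6392, -0.0872, 0.0452]
tool_rot: [[-0.07, 0.998, 0.003], [0.998, 0.07, -0.002], [-0.002, 0.003, -1.0]]
ft_force: [-1.1, -1.4, 4.6]
grip_width: 0.0591
gripper_force: 53.9
```

Emit:
{"api": "jog_arm", "payload": {
  "targets": [
    [0,0,-2,0,0,0],
    [0,0,-5,0,0,0],
    [0,0,-9,0,0,0],
    [0,0,-13,0,0,0],
    [0,0,-16,0,0,0],
    [0,0,-16,0,0,0],
    [0,0,-16,0,0,0]
  ]
}}

```text
time_s: 24.6
position: [0.6387, -0.0865, 0.2051]
tool_rot: [[-0.07, 0.998, 0.004], [0.998, 0.07, -0.001], [-0.002, 0.004, -1.0]]
ft_force: [0.5, -0.8, -4.5]
grip_width: 0.0589
gripper_force: 55.2
```

```bash
python3 - <<'E'
from h import *
rows([(579.3,-242.6,200,4)])
E
```

```text
t 24.6 pos [638.7 -86.5 205.1] a 4.0 q6 -22 w 58.9 F [ 0.5 -0.8 -4.5] grip 55.2
(579.3, -242.6, 200, 4) [-15.15, -7.02, 0.51, 0.2, 0.1, 0.0] rows 4.0
```

Emit:
{"api": "jog_arm", "payload": {
  "targets": [
    [-3,-1.4,0,0,0,0],
    [-6,-2.8,0,0,0,0],
    [-9,-4.2,0,0,0,0],
    [-12,-5.6,0,0,0,0],
    [-14,-6.5,0,0,0,0],
    [-15.1,-7,0,0,0,0],
    [-15.1,-7,0,0,0,0],
    [-15.1,-7,0,0,0,0]
  ]
}}

```text
time_s: 25.27
position: [0.5789, -0.2415, 0.2018]
tool_rot: [[-0.069, 0.998, -0.001], [0.998, 0.069, 0.002], [0.002, -0.001, -1.0]]
ft_force: [-0.7, 0.6, -3.2]
grip_width: 0.0589
gripper_force: 55.3
```

Emit:
{"api": "jog_arm", "payload": {
  "targets": [
    [0,0,2,0,0,0],
    [0,0,5,0,0,0],
    [0,0,8,0,0,0],
    [0,0,9,0,0,0],
    [0,0,9,0,0,0],
    [0,0,9,0,0,0]
  ]
}}

```text
time_s: 25.77
position: [0.5799, -0.2413, 0.1136]
tool_rot: [[-0.071, 0.997, 0.001], [0.997, 0.071, -0.0], [-0.0, 0.001, -1.0]]
ft_force: [0.1, 0.1, -2.0]
grip_width: 0.0586
gripper_force: 55.3
```

```bash
python3 - <<'E'
from h import *
rows([(579.3,-242.6,60,4)])
E
```

```text
t 25.8 pos [ 579.9 -241.3  113.6] a 4.1 q6 -37 w 58.6 F [ 0.1  0.1 -2. ] grip 55.3
(579.3, -242.6, 60, 4) [-0.12, -0.07, 5.36, 0.0, 0.0, 0.1] rows 1.3
```

Emit:
{"api": "jog_arm", "payload": {
  "targets": [
    [-0.1,0,1.5,0,0,0],
    [-0.1,0,3,0,0,0],
    [-0.1,0,4.2,0,0,0],
    [-0.1,0,5.2,0,0,0],
    [-0.1,0,5.7,0,0,0],
    [-0.1,0,5.7,0,0,0]
  ]
}}

```text
time_s: 26.27
position: [0.5794, -0.2429, 0.0559]
tool_rot: [[-0.07, 0.998, 0.0], [0.998, 0.07, -0.0], [-0.0, 0.0, -1.0]]
ft_force: [-0.9, 0.8, -3.7]
grip_width: 0.0591
gripper_force: 55.3
```

Emit:
{"api": "jog_arm", "payload": {
  "targets": [
    [0,0,0.3,0,0,0],
    [0,0,0.5,0,0,0],
    [0,0,0.6,0,0,0],
    [0,0,0.6,0,0,0]
  ]
}}

```text
time_s: 26.6
position: [0.5797, -0.2433, 0.0512]
tool_rot: [[-0.07, 0.998, 0.002], [0.998, 0.07, -0.001], [-0.001, 0.002, -1.0]]
ft_force: [-1.5, 1.4, 4.9]
grip_width: 0.0589
gripper_force: 56.0
```

Emit:
{"api": "jog_arm", "payload": {
  "targets": [
    [0,0,0,0,0,0],
    [0,0,0,0,0,0],
    [0,0,0,0,0,0],
    [0,0,0,0,0,0]
  ],
  "hand": 1
}}

```text
time_s: 26.93
position: [0.5794, -0.2431, 0.0499]
tool_rot: [[-0.07, 0.998, 0.0], [0.998, 0.07, -0.0], [-0.0, 0.0, -1.0]]
ft_force: [1.4, -0.5, -0.1]
grip_width: 0.0851
gripper_force: 0.0
```

Emit:
{"api": "jog_arm", "payload": {
  "targets": [
    [0,0,-3,0,0,0],
    [0,0,-6,0,0,0],
    [0,0,-10,0,0,0],
    [3,0,-14,0,0,0],
    [6,-4,-18,0,0,0],
    [6,-8,-18,0,0,0],
    [6,-12,-18,0,0,0],
    [6,-16,-18,0,0,0]
  ]
}}

```text
time_s: 27.6
position: [0.4294, -0.1927, 0.2305]
tool_rot: [[-0.072, 0.997, 0.002], [0.997, 0.072, -0.002], [-0.002, 0.002, -1.0]]
ft_force: [-0.1, -0.3, 0.3]
grip_width: 0.0854
gripper_force: 0.0
```

```bash
python3 - <<'E'
from h import *
ds=[]
for c in('side','top'):
    d=img(c); P=cloud(d); print(c); ds.append(d['frame'])
    for t in tins(c,P): print(t)
    z=P[...,2]; m=(z>.19)&(abs(P[...,0]-.612)<.08)&(abs(P[...,1]-.27)<.08)
    print('handle',P[m].mean(0),m.sum(),z[m].max())
    for t in('tape','jar','mug'):
        r=env.regions_of(c,t)[0]; print(t,r['score'],np.nanmedian(P[r['pixels']],0))
cv2.imwrite('pics/fin.png',cv2.resize(np.hstack(ds)[:,:,::-1],(800,300)))
E
```

```text
side
(0.8, [279.0, 243.0], array([ 403., -258.]), 33, 0.09)
(0.67, [292.0, 292.0], array([ 497., -339.]), 33, 0.091)
(0.63, [257.0, 299.0], array([ 578., -246.]), 31, 0.09)<stdin>:7: RuntimeWarning: Mean of empty slice.
  ret = um.true_divide(
Traceback (most recent call last):
ValueError: zero-size array to reduction operation maximum which has no identity
```

```bash
python3 - <<'E'
from h import *
ds=[]
for c in('side','top'):
    d=img(c); P=cloud(d); ds.append(d['frame'])
    z=P[...,2]; m=(z>.1)&(abs(P[...,0]-.612)<.08)&(abs(P[...,1]-.27)<.08)
    print(c,m.sum(), P[m].max(0) if m.any() else '')
    for t in('lamp','tape','jar','mug','tin1'):
        for r in env.regions_of(c,t)[:4 if t=='tin1' else 1]: print(t,r['score'],np.round(np.nanmedian(P[r['pixels']],0),3))
cv2.imwrite('pics/fin.png',cv2.resize(np.hstack(ds)[:,:,::-1],(800,300)))
E
```

```text
side 87 [0.59138208 0.31952224 0.13633987]
lamp 0.71 [0.573 0.26  0.085]
tape 0.61 [0.578 0.075 0.014]
jar 0.66 [0.761 0.151 0.055]
mug 0.83 [ 0.361 -0.451  0.053]
tin1 0.94 [ 0.489 -0.355  0.084]
tin1 0.78 [ 0.566 -0.26   0.082]
tin1 0.66 [ 0.396 -0.273  0.083]
top 872 [0.65206407 0.32375642 0.20200467]
lamp 0.86 [0.602 0.261 0.134]
tape 0.78 [0.578 0.084 0.019]
jar 0.77 [0.767 0.169 0.087]
mug 0.82 [ 0.358 -0.452  0.041]
tin1 0.82 [ 0.496 -0.331  0.09 ]
tin1 0.67 [ 0.577 -0.237  0.091]
```

View pics/fin.png

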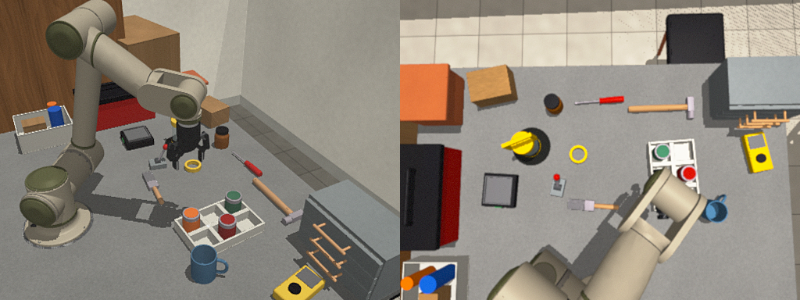

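The final picture shows the lamp upright on the mat (top view about 523,146) with its handle top at 0.20 m, the lever over, three tins in their own cells with lids at 0.091 m, and the other things in place. The arm only hides the lamp in the side view. I'm handing it in.

```bash
python3 -c "
from rig import env
print(env.close_job())"
```

```text
the job is handed in; nothing more can be done
None
```

I handed the job in, and no result came back: the charger lever is fully over to off, the lamp stands upright on the mat, and the three tins present (orange, red, green) are each on the floor of their own crate cell.

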